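# Load and close the multi-gel caster

### The arm

A 6-joint arm with a two-finger parallel gripper is mounted at the origin on the work surface. World frame = base frame: x ahead of the robot, y to its left, z up, the work surface at z = 0. Lengths are in m, angles in rad, forces in N, time in s.
With the tool pointing down it reaches from about 0.35 to 1 m from the base axis. Payload 7.1 kg.
Tool frame: the origin (TCP) lies between the finger pads; the fingertips stand 22 mm ahead of it and the grasp point (between the pads) lies 3 mm ahead of it; z points along the fingers, y is the line along which they close (so a half turn about z gives the same grasp; the last joint's range is limited). The gripper opens to 85 mm and grips with 20 to 120 N. Pads are 22 mm wide; open, the fingers measure 114 mm over their backs; the gripper's body (76 mm by 85 mm) begins 54 mm behind the grasp point. The pads swing forward as they close: fully open they stand 13 mm farther back than shut.
Start: joints at [-1.162, 0.423, 1.63, -0, 1.089, -0.019], TCP at [0.259, -0.569, 0.253] pointing down, gripper open.
Joint ranges: [-3, 3], [-0.9, 2.11], [0.09, 2.58], [-1.31, 4.45], [0.11, 2.69], [-2.54, 2.54]. Speed limits (rad/s): [2.39, 2.39, 3.01, 3.14, 3.14, 3.14].

### API

Orientations are given as a rotation vector (axis times angle).
In Python, from rig import manip gives the robot as it stands. The module is installed in compiled form; this text tells all that it offers. Calls block until the motion is done:
- manip.move_to(position, orientation): joint-space move of the TCP to a pose.
- manip.servo_line(position, orientation=None, rate=0.15): straight line of the TCP; orientation=None keeps the orientation; rate is the mean speed in m/s.
- manip.set_joints(angles): joint-space move.
- manip.command_gripper(opening, f_grip=None): finger opening in m; f_grip is the grip in N (None keeps the last); returns when the fingers have stopped.
- manip.hold(seconds).
- manip.solve_ik(position, orientation): joint angles nearest the present ones, or None.
- manip.camera(name): name is "scene" or "top" or "wrist"; returns a dict with "image" (480x640x3 uint8, red, green, blue), "fx", "fy", "cx", "cy" (pixels), "cam_to_world" (4x4, takes a point from camera to world coordinates); the wrist camera has in their place "mount" (4x4, takes a point from camera to tool coordinates, whose origin is the TCP and whose axes are the flange's). Camera axes: x right, y down, z forward; pixel columns grow to the right and rows downward; lengths in m; the calibration is good to about 2 mm. A picture is of the moment at which its call begins: read the wrist's pose just before it. There is no depth.
A pose or a line that the arm cannot do raises manip.IKError and nothing moves.
- manip.sign_off(): hands the job in; it is judged then, once.
Readings, each from a call of its own:
- manip.get_time(): time.
- manip.get_joint_positions(): joint angles.
- manip.get_joint_vel(): joint speeds.
- manip.get_tau(): joint torques, N m.
- manip.get_position(): TCP position.
- manip.get_ee_rot(): TCP orientation.
- manip.get_contact_force(): force on the tool from outside, world axes, zero at the start.
- manip.get_torque(): the same for the moment, N m.
- manip.get_width(): finger opening in m.
- manip.get_grip_force(): force on a finger pad.
Only numpy, scipy, OpenCV 4.12 (cv2) and the standard library are available. Lean on these libraries where they do the work, as an engineer would, in place of code of your own. Each camera call takes 0.05 s, during which the arm holds its last target. There are 200 camera calls.

### The job

Load the gel caster for pouring: stack three layers flat in its well - every glass cassette laid out, made up to three with filler blocks - and put a separator sheet on top of each layer before the next goes on, so that the third sheet ends the stack. Then slide the cover, rib up, into the grooves from the caster's open end until it is fully home. Lower the glass into the well gently, never letting it drop, and leave the cell counter, tip box and bottle where they are.

Things in the scene. Friction and masses are not known exactly. Their poses are not given: they have to be found in the camera images.
- caster: Fixed gel caster on its back: chamber open at the top and at one end, white walls, grey base, 150 (x) x 160 (y) x 77 mm high. Origin on the bench under the middle of the well; x along the pieces' 100 mm length, y out of the open end (the mouth), z up. Side walls' inner faces at x +-53 mm; end wall's at y -69 mm.
- well (a point): Middle of the well floor, 8 mm above the bench, under the caster's origin x, y; axes as the caster's. Well: 106 (x) x 70 (y) mm between side walls, stop ribs (y -35 to -69, |x| 35 to 53 mm) and mouth posts (y 35 to 43, |x| 43 to 53 mm), both 55.5 mm above the bench. Fingers fit at the middle of the long edges: a 34 mm deep trough between the ribs, open between the posts.
- mouth (a point): Caster x 0, y +60 mm, 58.5 mm above the bench: level of the two ledges (|x| 53 to 62, y to +80 mm) the cover's edges slide on. From y -69 to 45 mm they are grooves 124 mm wide, 9 mm high, roofed by lips (inner edges x +-53 mm, tops 72.5 mm; ends turned up to y 55 mm, 77 mm high); beyond, cheeks flare out 6 mm. Lay the cover's leading edge on the ledges at y 60 to 75 mm, slide to -y.
- cover_home (a point): Where the cover's plate centre lies when fully home against the end wall: caster x 0, y -12 mm, 61.5 mm above the bench (cover's rear edge then flush with the lips' ends at y +45 mm); axes as the caster's.
- cassette1_c (a point): Gel cassette (one to three are laid out, others are None): two glass plates with black spacer strips and a white comb between them, 100 (x) x 64 (y) x 11 mm, 120 to 200 g, lies flat on the bench. Point at its centre; z is up. The comb is on its +y side; either way round will do.
- cassette2_c (a point): Gel cassette (one to three are laid out, others are None): two glass plates with black spacer strips and a white comb between them, 100 (x) x 64 (y) x 11 mm, 120 to 200 g, lies flat on the bench. Point at its centre; z is up. The comb is on its +y side; either way round will do.
- cassette3_c (a point): Gel cassette (one to three are laid out, others are None): two glass plates with black spacer strips and a white comb between them, 100 (x) x 64 (y) x 11 mm, 120 to 200 g, lies flat on the bench. Point at its centre; z is up. The comb is on its +y side; either way round will do.
- sheet1_c (a point): Separator sheet: plain rigid white plastic sheet, 100 (x) x 64 (y) x 5 mm, 40 g, lies flat on the bench. Point at its centre; z is up.
- sheet2_c (a point): Separator sheet: plain rigid white plastic sheet, 100 (x) x 64 (y) x 5 mm, 40 g, lies flat on the bench. Point at its centre; z is up.
- sheet3_c (a point): Separator sheet: plain rigid white plastic sheet, 100 (x) x 64 (y) x 5 mm, 40 g, lies flat on the bench. Point at its centre; z is up.
- filler1_c (a point): Filler block: solid white plastic block with two dark round holes, 100 (x) x 64 (y) x 11 mm, as thick as a cassette, 70 to 110 g. Point at its centre; z is up.
- filler2_c (a point): Filler block: solid white plastic block with two dark round holes, 100 (x) x 64 (y) x 11 mm, as thick as a cassette, 70 to 110 g. Point at its centre; z is up.
- cover_c (a point): Cover: tinted acrylic plate 120 (x) x 114 (y) x 6 mm with a black grip rib on top along its x, across its middle: 70 (x) x 14 (y) mm, 28 mm tall (top 34 mm above the plate's underside). 120 to 200 g. Lies on the bench rib up. Point at the plate's centre, 3 mm above its underside; z is up. Goes in with its x along the caster's x, either way round.
- tally: Bystander: black cell counter with a row of keys, 85 x 200 x 55 mm, origin under its middle.
- tips: Bystander: closed pipette tip box, grey with a clear lid, 80 x 120 x 65 mm, origin under its middle.
- reagent: Bystander: closed reagent bottle, 72 mm wide, 150 mm tall, origin under its middle.
There are look-alikes about, which are no part of the job. Leave any pink or purple look-alike of the part that bears sheet1_c alone. Leave any blue look-alike of the part that bears filler1_c alone.

How it is judged:
On the way:
1. all cassettes and the three sheets lie stacked in the well in turn (horizontal distance between each of cassette1_c, cassette2_c, cassette3_c, sheet1_c, sheet2_c, sheet3_c and well below 0.008 m and angle between each of cassette1_c, cassette2_c, cassette3_c, sheet1_c, sheet2_c, sheet3_c's own z axis and vertical below 0.06 rad and z of cassette1_c in the frame of well between 0.003 and 0.05 m and z of cassette2_c in the frame of well between 0.003 and 0.05 m and z of cassette3_c in the frame of well between 0.003 and 0.05 m and z of sheet1_c in the frame of well between 0.01 and 0.05 m and z of sheet2_c in the frame of well between 0.01 and 0.05 m and z of sheet3_c in the frame of well between 0.01 and 0.05 m and (z of cassette2_c in the frame of cassette1_c above 0.0135 m or z of cassette2_c in the frame of cassette1_c below -0.0135 m) and (z of cassette3_c in the frame of cassette1_c above 0.0135 m or z of cassette3_c in the frame of cassette1_c below -0.0135 m) and (z of cassette3_c in the frame of cassette2_c above 0.0135 m or z of cassette3_c in the frame of cassette2_c below -0.0135 m) and (z of sheet2_c in the frame of sheet1_c above 0.0135 m or z of sheet2_c in the frame of sheet1_c below -0.0135 m) and (z of sheet3_c in the frame of sheet1_c above 0.0135 m or z of sheet3_c in the frame of sheet1_c below -0.0135 m) and (z of sheet3_c in the frame of sheet2_c above 0.0135 m or z of sheet3_c in the frame of sheet2_c below -0.0135 m)), for 0.2 s.
At the end, for the whole second after the job is handed in: All cassettes and sheets flat (0.06 rad) in the well, centres within 8 mm of its middle, layers and sheets alternating, a layer at the bottom, the third sheet on top (any two cassettes or sheets over 13.5 mm apart in height); cover within 6 mm of home, flat and square (0.04 rad) (all of step 1 and distance between cover_c and cover_home below 0.006 m and angle between cover_c's own z axis and vertical below 0.04 rad and angle between the x axis of cover_c and the x axis of caster, either way round below 0.04 rad); the robot touches nothing.
It fails at once if a glass cassette drops into the caster (it moves over 0.5 m/s inside the well) ((linear speed of cassette1 above 0.5 m/s and horizontal distance between cassette1_c and well below 0.05 m and z of cassette1_c in the frame of well below 0.06 m) or (linear speed of cassette2 above 0.5 m/s and horizontal distance between cassette2_c and well below 0.05 m and z of cassette2_c in the frame of well below 0.06 m) or (linear speed of cassette3 above 0.5 m/s and horizontal distance between cassette3_c and well below 0.05 m and z of cassette3_c in the frame of well below 0.06 m)).
It fails at once if a bystander (cell counter, tip box or bottle) is moved more than 3 cm (distance of any of tally, tips, reagent from where it was at the start of the episode above 0.03 m).
Of cassette1, cassette2, cassette3 only 1 to 3 are there at a start; the rules pass over those that are not, and their reading is None.
At some moment in a run one of sheet1, sheet2, sheet3, filler1, filler2 may be knocked a few centimetres aside while the robot is not near it.
It also fails if it takes over 192 s, if anything falls off the work surface, if the arm or the gripper's body presses on something with over 40 N, if the wrist force passes 120 N, or if a joint passes its speed limit or range.

## Working session

There is one attempt and no reset: what is moved stays moved. The work goes in short steps, each a Python script; the robot and the scene stay as the last script left them, time stands still between calls to the robot, and variables do not carry over. Pictures are saved under pics/ and viewed, at most 14 in all, crops included, and the job is handed in when it is done.

```bash
mkdir -p pics; python3 - <<'E'
from rig import manip as m
import cv2,numpy as np
for n in("scene","top"):
    c=m.camera(n);cv2.imwrite(f"pics/{n}0.png",c["image"][:,:,::-1]);print(n,c["fx"],c["fy"],c["cx"],c["cy"],np.round(c["cam_to_world"],3).tolist())
c=m.camera("wrist");print(c["fx"],np.round(c["mount"],4).tolist())
print(m.get_position(),m.get_ee_rot(),m.get_time(),m.get_width())
E
```

```text
scene 621.5836524364217 621.5836524364217 315.10119697681483 242.19562557343806 [[-0.882, 0.364, -0.3, 1.071], [0.471, 0.678, -0.564, 0.866], [-0.002, -0.639, -0.77, 1.298], [0.0, 0.0, 0.0, 1.0]]
top 448.3407578849194 448.3407578849194 317.75195904788853 234.90122264204655 [[0.006, -0.999, 0.052, 0.53], [-1.0, -0.006, 0.012, -0.042], [-0.012, -0.053, -0.999, 1.303], [0.0, 0.0, 0.0, 1.0]]
331.4094860527843 [[0.0006, -0.9502, -0.3117, 0.0802], [1.0, 0.0004, 0.0009, -0.0008], [-0.0007, -0.3117, 0.9502, -0.121], [0.0, 0.0, 0.0, 1.0]]
[ 0.25913439 -0.5683256   0.25271532] [-3.06889487e+00 -6.66590551e-01  3.72112007e-04] 0.15 0.08525809451853485
```

View pics/top0.png

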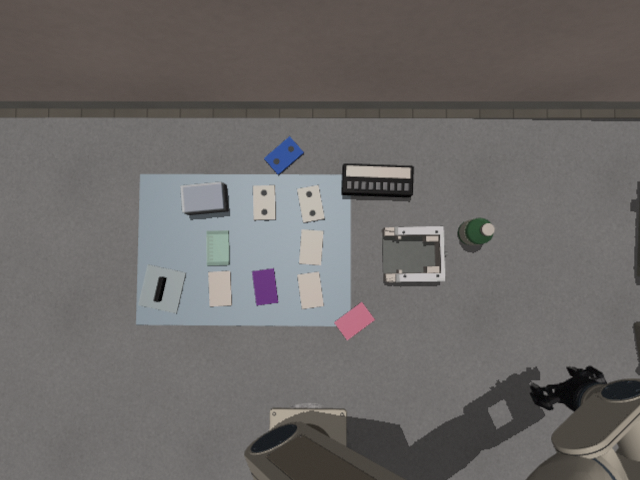

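View pics/scene0.png

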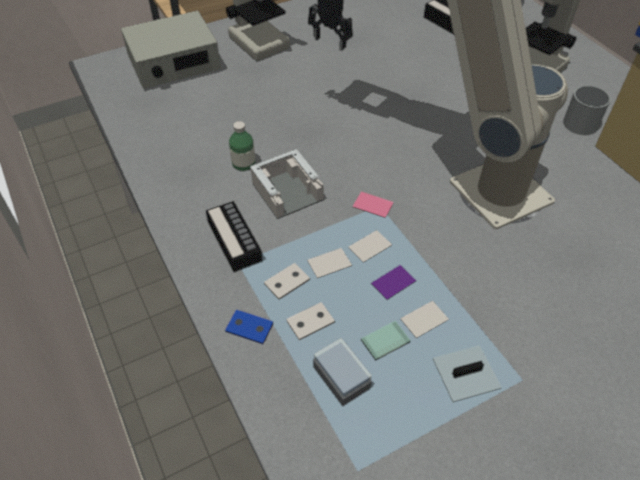

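Top view: cassette (218,248), white sheets (311,247), (310,290), (220,289), fillers (264,202), (311,203), cover with rib (163,289), and the caster (414,254) with its mouth to the left (world +y). The blue, purple and pink pieces are look-alikes. Next I'll take close wrist views.

```bash
cat > h.py <<'E'
from rig import manip as m
import cv2,numpy as np
from scipy.spatial.transform import Rotation as R
PIX=dict(cas=(218,248),s1=(311,247),s2=(310,290),s3=(220,289),f1=(264,202),f2=(311,203),cov=(163,289),caster=(414,254))
TOP=dict(f=448.3408,cx=317.752,cy=234.901)
def yawrot(a):   # tool down, tool x at world angle a
    return R.from_euler('z',a)*R.from_euler('x',np.pi)
def rv(a): return yawrot(a).as_rotvec()
def ray(px,f,cx,cy,T,z):
    px=np.atleast_2d(px).astype(float)
    d=np.c_[(px[:,0]-cx)/f,(px[:,1]-cy)/f,np.ones(len(px))]@T[:3,:3].T
    return (T[:3,3]+d*((z-T[2,3])/d[:,2])[:,None])
def rough():
    c=m.camera("top");return {k:ray(p,c["fx"],c["cx"],c["cy"],c["cam_to_world"],0.01)[0][:2] for k,p in PIX.items()}
def wrist(name=None):
    T=np.eye(4);T[:3,3]=m.get_position();T[:3,:3]=R.from_rotvec(m.get_ee_rot()).as_matrix()
    c=m.camera("wrist");
    if name: cv2.imwrite(f"pics/{name}.png",c["image"][:,:,::-1])
    W=T@c["mount"]
    return c["image"],(lambda px,z:ray(px,c["fx"],c["cx"],c["cy"],W,z))
E
python3 - <<'E'
from h import *
r=rough()
for k,v in r.items(): print(k,np.round(v,3))
x,y=r["caster"]
m.move_to([x,y,0.25],rv(0));print(m.get_joint_positions())
wrist("w_caster")
x,y=(r["cas"]+r["s3"])/2
m.move_to([x,y,0.25],rv(0));print(m.get_joint_positions())
wrist("w_cas");print(m.get_time())
E
```

```text
cas [0.559 0.262]
s1 [ 0.563 -0.007]
s2 [ 0.44  -0.005]
s3 [0.441 0.254]
f1 [0.693 0.13 ]
f2 [ 0.691 -0.006]
cov [0.44  0.419]
caster [ 0.545 -0.303]
[-5.28421838e-01  4.24715587e-01  1.63576482e+00 -3.20097907e-04
  1.08109124e+00  1.04293442e+00]
[ 4.53883338e-01  3.35946855e-01  1.77285943e+00 -2.06555773e-04
  1.03275084e+00  2.02578944e+00]
3.775
```

View pics/w_caster.png

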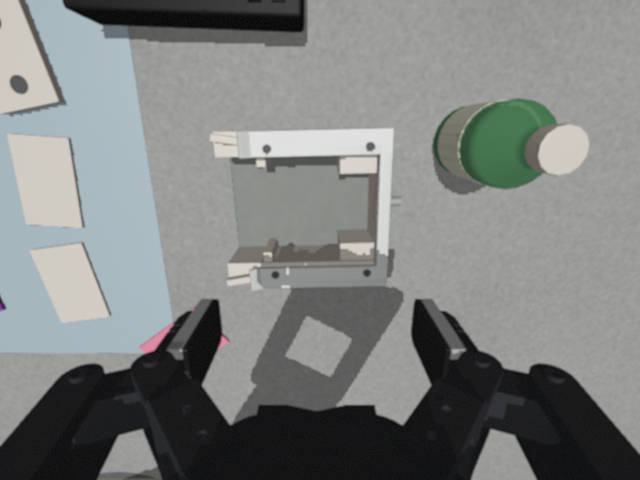

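View pics/w_cas.png

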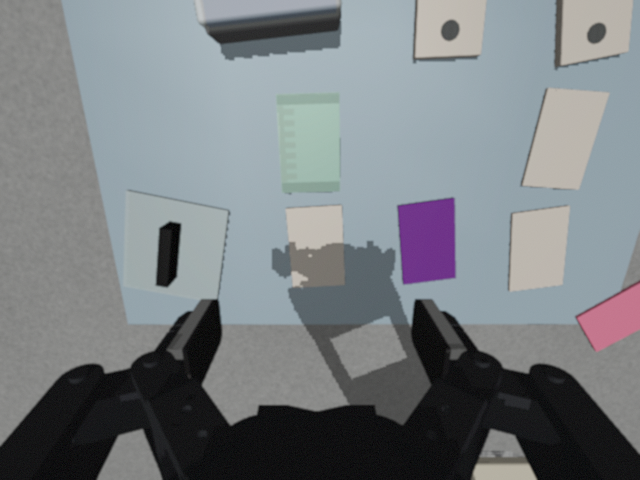

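```bash
python3 - <<'E'
import cv2,numpy as np
a=cv2.imread("pics/w_caster.png")[110:300,200:410];cv2.imwrite("pics/cz.png",cv2.resize(a,None,fx=3.15,fy=3.15,interpolation=cv2.INTER_CUBIC))
b=cv2.imread("pics/w_cas.png")[:,:,::-1]
for n,p in dict(green=(310,150),greenend=(310,100),gcomb=(288,130),white=(320,215),shw=(320,270),mat=(380,150),fil=(435,50),pur=(430,240),bench=(40,300),cov=(210,250),cov2=(140,220),pink=(610,310)).items(): print(n,b[p[1],p[0]])
E
```

```text
green [163 188 177]
greenend [149 172 161]
gcomb [166 190 179]
white [195 190 182]
shw [122 117 111]
mat [159 174 180]
fil [194 188 181]
pur [111  53 138]
bench [135 135 134]
cov [164 173 175]
cov2 [160 171 172]
pink [196 119 141]
```

View pics/cz.png

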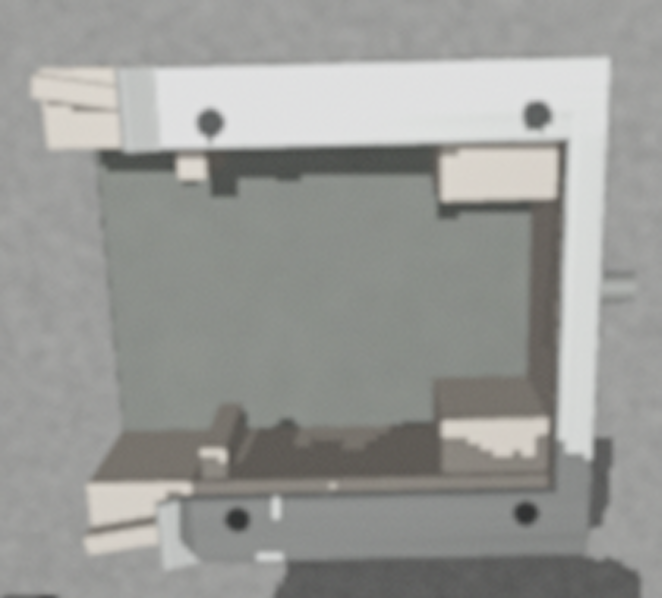

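```bash
cat >> h.py <<'E'
def fit2(P,Q):  # Q ~ R(a)P+t
    P,Q=np.array(P,float),np.array(Q,float);p,q=P.mean(0),Q.mean(0)
    H=(P-p).T@(Q-q);a=np.arctan2(H[0,1]-H[1,0],H[0,0]+H[1,1])
    c,s=np.cos(a),np.sin(a);M=np.array([[c,-s],[s,c]]);t=q-M@p
    return a,t,Q-(P@M.T+t)
def piece(img,proj,kind,guess,z,zmin=3500):
    """find piece near guess; returns x,y,yaw (long axis angle near 0)"""
    I=cv2.GaussianBlur(img,(3,3),0).astype(int);r,g,b=I[...,0],I[...,1],I[...,2]
    k=((g-b>4)&(g-r>8)) if kind=='g' else ((r-b>4)&(abs(r-b)<30)&(r>150))
    k=cv2.morphologyEx(k.astype(np.uint8),cv2.MORPH_OPEN,np.ones((3,3)))
    best=None
    for c in cv2.findContours(k,cv2.RETR_EXTERNAL,cv2.CHAIN_APPROX_NONE)[0]:
        if cv2.contourArea(c)<1500: continue
        w=proj(c[:,0,:],z)[:,:2]
        (cx,cy),(w1,w2),an=cv2.minAreaRect((w*1000).astype(np.float32))
        L,S=max(w1,w2),min(w1,w2)
        if w1<w2: an+=90
        an=(an+90)%180-90
        d=np.hypot(cx/1000-guess[0],cy/1000-guess[1])
        if 85<L<112 and 52<S<75 and (best is None or d<best[0]): best=(d,cx/1000,cy/1000,np.radians(an),L,S)
    return best
E
python3 - <<'E'
from h import *
x,y=.545,-.303
m.move_to([x,y,.25],rv(0))
img,pr=wrist()
pts=[((568,140),53,-69,72.5),((553,490),-53,-69,72.5),((157,152),53,45,72.5),((190,493),-53,45,72.5),((440,202),35,-35,55.5),((440,418),-35,-35,55.5),((207,181),43,35,55.5),((225,448),-43,35,55.5)]
Q=[pr([p[0]/3.15+200-.3,p[1]/3.15+110-.3],c/1000)[0][:2] for p,_,_,c in pts];P=[[a/1000,b/1000] for _,a,b,_ in pts]
for s in (slice(0,8),[0,1,2,4,5,6,7]):
    a,t,res=fit2(np.array(P)[s],np.array(Q)[s]);print(a,t);print(np.round(res*1000,1).tolist())
img2=img
for k,kind,g in[("cas","g",(.559,.262)),("s3","w",(.441,.254)),("s1","w",(.563,-.007))]:
    m.move_to([g[0],g[1],.2],rv(0));i,pr=wrist();print(k,piece(i,pr,kind,g,.011 if kind=='g' else .005),m.get_time())
E
```

```text
0.025040927841871397 [ 0.54874055 -0.2894387 ]
[[-0.2, -0.2], [0.2, 0.6], [-0.8, 0.4], [1.8, -0.9], [-0.8, 0.3], [0.7, 0.4], [-0.9, -0.4], [0.1, -0.1]]
0.026745411690180052 [ 0.54845419 -0.28932522]
[[-0.1, -0.4], [0.4, 0.5], [-0.5, 0.2], [-0.6, 0.1], [0.9, 0.4], [-0.6, -0.6], [0.4, -0.2]]
cas (np.float64(0.0055850242509269815), 0.5633770751953125, 0.2654689636230469, np.float64(0.026566931456411685), 100.03551483154297, 62.84326171875) 7.9417
s3 (np.float64(0.006785656909172344), 0.44634759521484374, 0.2581771240234375, np.float64(0.05768904183221418), 98.39766693115234, 62.8744010925293) 8.5333
s1 (np.float64(0.004580138561857154), 0.5672637939453125, -0.00532735824584961, np.float64(-0.0651655545034214), 97.98230743408203, 62.73234939575195) 9.6917
```

```bash
python3 - <<'E'
from h import *
m.move_to([.56,.13,.08],rv(0))
for w in (.074,.064):
    m.command_gripper(w);m.servo_line([.56,.13,.032],rate=.15);m.hold(.2);f0=m.get_contact_force()[2]
    z=.032
    while z>.001:
        z-=.0007;m.servo_line([.56,.13,z],rate=.03);f=m.get_contact_force()[2]-f0
        if abs(f)>3: break
    print(w,m.get_width(),z,m.get_position()[2],f,m.get_time())
    m.servo_line([.56,.13,.05])
E
```

```text
0.074 0.07402651631738613 0.012400000000000022 0.013078900669784425 8.009057171218611 18.3917
0.064 0.06429783134538003 0.015200000000000019 0.015976733270235476 9.782777421630211 25.525
```

```bash
cat >> h.py <<'E'
CA=np.array([.5485,-.2893]);CYAW=.0265
def look(g,kind,th,name=None):
    m.move_to([g[0],g[1],.2],rv(0));i,pr=wrist(name);p=piece(i,pr,kind,g,th)
    if p is None: raise SystemExit("not found")
    print("seen",np.round(p,4)); return p[1:4]
def grasp(p,yb=0.,w=.076,F=40):
    x,y,a=p;q=np.array([x,y])-yb*np.array([-np.sin(a),np.cos(a)])
    m.command_gripper(w);m.move_to([*q,.09],rv(a));m.servo_line([*q,.0172],rate=.12)
    m.command_gripper(.05,F);print("width",m.get_width(),"grip",m.get_grip_force());return q
def place(base,yb=0.,dx=0.,dy=0.):
    q=CA-yb*np.array([-np.sin(CYAW),np.cos(CYAW)])+[dx,dy]
    m.move_to([*q,.2],rv(CYAW));m.servo_line([*q,base+.045],rate=.15);m.hold(.15)
    f0=np.array(m.get_contact_force());z=base+.045;f=0*f0
    while z>base+.0165:
        z-=.002;m.servo_line([*q,z],rate=.06);f=np.array(m.get_contact_force())-f0
        if abs(f[2])>4 or np.hypot(*f[:2])>8: break
    print("down to",z-base,"f",np.round(f,1),m.get_position()-np.array([*q,z]));return z-base
E
python3 - <<'E'
from h import *
p=look((.563,.265),'g',.011)
q=grasp(p)
m.command_gripper(.076);m.servo_line([*q,.09]);p2=look(p[:2],'g',.011)
a=p2[2];d=np.array(p2[:2])-q;yb=d@[-np.sin(a),np.cos(a)];print("bias y",yb,"x",d@[np.cos(a),np.sin(a)])
q=grasp(p2,yb);m.servo_line([*q,.2],rate=.2)
print(place(.008,yb),m.get_time(),yb); wrist("pl1")
E
```

```text
seen [5.000000e-04 5.634000e-01 2.654000e-01 3.000000e-02 1.000852e+02
 6.319110e+01]
width 0.06257340936800257 grip 44.37234342098236
seen [8.000000e-04 5.632000e-01 2.662000e-01 2.330000e-02 1.002737e+02
 6.340480e+01]
bias y 0.0008157538850759467 x -0.00010153596634039403
width 0.06257979231089916 grip 44.61273550987244
down to 0.016999999999999973 f [-4.4  1.8 14.2] [ 0.00019089 -0.00012914  0.00151441]
0.016999999999999973 39.7 0.0008157538850759467
```

View pics/pl1.png

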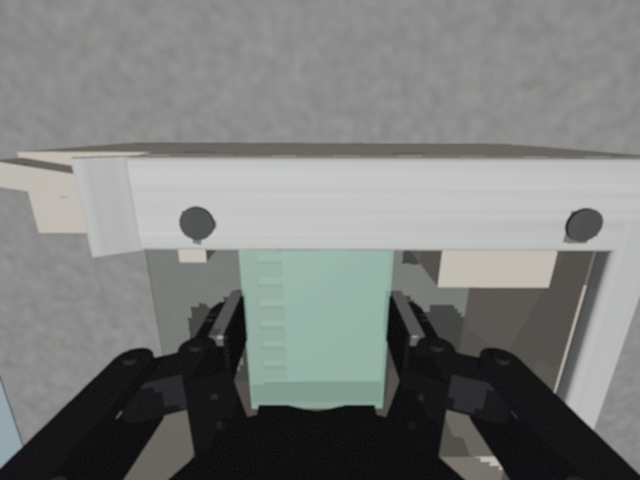

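```bash
cat >> h.py <<'E'
YB=.0008
def release():
    x,y,z=m.get_position();m.command_gripper(.076);m.servo_line([x,y,.2],rate=.2)
def do(g,th,base):
    p=look(g,'w',th);q=grasp(p,YB)
    if m.get_width()<.058: raise SystemExit("missed")
    m.servo_line([*q,.2],rate=.2);h=place(base,YB)
    if h>.0195: raise SystemExit("stopped high")
    release();print(m.get_time())
E
python3 - <<'E'
from h import *
release();m.move_to([*CA,.25],rv(0));i,pr=wrist();print(piece(i,pr,'g',CA,.019))
do((.567,-.005),.005,.019)
m.move_to([*CA,.25],rv(0));i,pr=wrist("pl2");print(piece(i,pr,'w',CA,.024),m.get_time())
E
```

```text
(np.float64(0.002187440280005444), 0.5463125610351562, -0.28930239868164065, np.float64(0.029602329646072942), 98.81493377685547, 66.48280334472656)
seen [1.902000e-01 6.964000e-01 1.344000e-01 3.790000e-02 1.009727e+02
 6.428200e+01]
width 0.06269829243124976 grip 44.85260367393494
down to 0.016999999999999977 f [-3.4  3.1 15.1] [ 6.76241690e-05 -4.48409832e-05  1.53031673e-03]
53.4083
(np.float64(0.004525046317894313), 0.5439782104492188, -0.28947164916992185, np.float64(0.021837517303297038), 94.97807312011719, 67.16145324707031) 53.775
```

View pics/pl2.png

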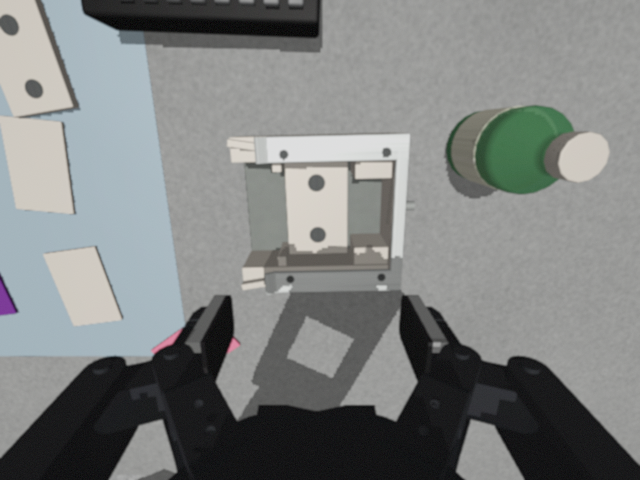

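The requested sheet's contour wasn't accepted, so my code took a filler 19 cm away and put it on the cassette. In the view the sheet now lies at (38,165), touching filler 2, which looks like the announced knock. I'll put the filler back on the mat, cap the match distance, and use the other sheets first.

```bash
sed -i 's/if 85<L<112 and 52<S<75 and/if d<.07 and 85<L<112 and 52<S<75 and/' h.py
python3 - <<'E'
from h import *
q=CA-YB*np.array([-np.sin(CYAW),np.cos(CYAW)])
m.move_to([*q,.2],rv(CYAW));m.servo_line([*q,.019+.0175],rate=.12);m.command_gripper(.05,40);print(m.get_width())
m.servo_line([*q,.2],rate=.15)
b=[.6964,.1344]
m.move_to([*b,.12],rv(.0379));m.servo_line([*b,.0185],rate=.12);release()
m.move_to([*CA,.25],rv(0));i,pr=wrist();print(piece(i,pr,'g',CA,.019))
do((.44,-.005),.005,.019)
do(b,.011,.024)
m.move_to([*CA,.25],rv(0));i,pr=wrist("pl3");print(m.get_time())
E
```

```text
0.06271128743860208
(np.float64(0.0020544099889029106), 0.54644677734375, -0.28923016357421877, np.float64(0.0316103676721549), 98.86292266845703, 66.26901245117188)
seen [ 5.30000e-03  4.45100e-01 -3.40000e-03  1.44100e-01  9.41101e+01
  6.28893e+01]
width 0.062156040085628715 grip 40.701924562454224
down to 0.043 f [ 4.2 -1.7 -5.8] [ 6.68196678e-04 -2.55891588e-04  3.86924821e-05]stopped high
```

```bash
python3 - <<'E'
from h import *
print(m.get_position(),m.get_contact_force(),m.get_width(),m.get_time());wrist("pl3")
E
```

```text
[ 0.54918939 -0.29035561  0.06203869] [ 2.90225015  0.19169871 -1.42561027] 0.06188775078099486 69.5417
```

View pics/pl3.png

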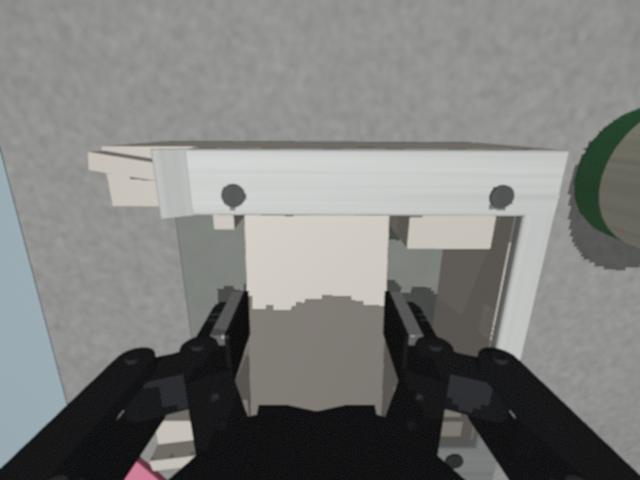

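The sheet is inside the well. Its edge touched the −x wall (Fx +2.9 N), because a shadow had clipped its measured length. I'll shift it +2 mm in x and go on lowering.

```bash
python3 - <<'E'
import re
s=open('h.py').read()
a=s.index("def place");b=s.index("YB=.0008")
s=s[:a]+'''def place(base,yb=0.,dx=0.,dy=0.):
    q=CA-yb*np.array([-np.sin(CYAW),np.cos(CYAW)])+[dx,dy]
    if m.get_position()[2]>.1: m.move_to([*q,.2],rv(CYAW));m.servo_line([*q,.12],rate=.2);m.hold(.15)
    return lower(base,q)
def lower(base,q):
    f0=np.array(m.get_contact_force());z=m.get_position()[2];f=0*f0;print("f0",np.round(f0,1))
    if z>.1: z=.1;m.servo_line([*q,z],rate=.1)
    while z>base+.0165:
        z-=.003;z=max(z,base+.0164);m.servo_line([*q,z],rate=.08);f=np.array(m.get_contact_force())-f0
        if f[2]>6 or np.hypot(*f[:2])>12: break
    print("down to",z-base,"f",np.round(f,1));return z-base
'''+s[b:]
open('h.py','w').write(s)
E
python3 - <<'E'
from h import *
q=CA-YB*np.array([0,1])+[.002,0]
p=m.get_position();m.servo_line([*q,p[2]],rate=.02);print(m.get_contact_force())
if lower(.019,q)<.0195:
    release();m.move_to([*CA,.25],rv(0));wrist("pl4")
    m.move_to([.6964,.1344,.2],rv(0));i,pr=wrist();print(piece(i,pr,'w',(.6964,.1344),.011))
print(m.get_time())
E
```

```text
[-0.06439946  0.38308702 -0.38107249]
f0 [-0.1  0.4 -0.4]
down to 0.018659281522213928 f [-2.8 -0.3  7. ]
(np.float64(0.0031172988404335913), 0.6994552612304688, 0.13501881408691407, np.float64(0.03937311398449139), 91.01554870605469, 62.656532287597656)
75.1667
```

View pics/pl4.png

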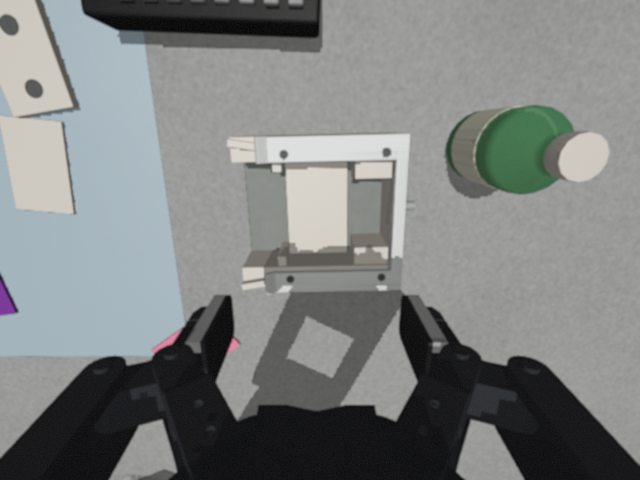

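```bash
python3 - <<'E'
s=open('h.py').read()
s=s.replace("m.move_to([g[0],g[1],.2],rv(0));i,pr=wrist(name)","m.move_to([g[0]-.05,g[1],.2],rv(0));i,pr=wrist(name)")
s=s.replace('print("seen",np.round(p,4)); return p[1:4]','''print("seen",np.round(p,4)); e=max(0,99.5-p[4])/2000   # shadow hides the -x end
    return p[1]-e*np.cos(p[3]),p[2]-e*np.sin(p[3]),p[3]''')
open('h.py','w').write(s)
E
python3 - <<'E'
from h import *
do((.6964,.1344),.011,.024)
do((.446,.258),.005,.035)
m.move_to([*CA,.25],rv(0));wrist("pl5")
m.move_to([.63,-.006,.2],rv(0));i,pr=wrist("wf2");print(piece(i,pr,'w',(.691,-.006),.011),m.get_time())
E
```

```text
seen [1.40000e-03 6.95100e-01 1.34800e-01 4.18000e-02 9.88909e+01 6.28896e+01]
width 0.06270932164643371 grip 44.79842126369476
f0 [-0.3  0.7 -1.3]
down to 0.016400000000000005 f [-6.   3.  21.3]
87.325
seen [4.00000e-04 4.45600e-01 2.58100e-01 6.10000e-02 9.90937e+01 6.25275e+01]
width 0.062054491146292835 grip 41.21313214302063
f0 [-0.7  0.   0.2]
down to 0.01699999999999996 f [-3.3  2.  14.8]
100.55
None 102.1167
```

```bash
python3 -c "
import cv2,numpy as np
cv2.imwrite('pics/both.png',np.hstack([cv2.resize(cv2.imread('pics/'+n),(400,300)) for n in('pl5.png','wf2.png')]))"
```

```text
(no output)
```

View pics/both.png

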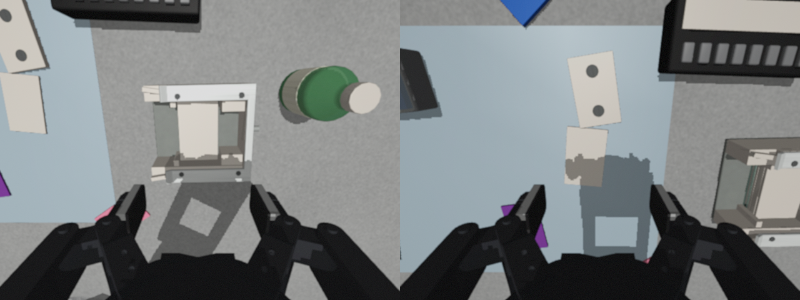

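Left: the second sheet lies flat in the well. Right: filler 2 touches sheet 1 at full-res (290,205), so the two masks merge. A larger opening kernel should split them.

```bash
sed -i 's/z,zmin=3500)/z,ks=3)/; s/np.ones((3,3)))/np.ones((ks,ks)))/' h.py
python3 - <<'E'
from h import *
i,pr=wrist()
for ks in(3,9,15,21,27,33): print(ks,piece(i,pr,'w',(.691,-.006),.011,ks))
q=[[270,95],[336,81],[353,194],[290,205]];print(np.round(pr(q,.011)[:,:2],4).tolist())
E
```

```text
3 None
9 None
15 (np.float64(0.004021757165483491), 0.69367333984375, -0.002995372772216797, np.float64(0.15795557965153034), 98.7958984375, 62.69392395019531)
21 (np.float64(0.004013574573344009), 0.693654296875, -0.0029894371032714844, np.float64(0.15727921995843427), 98.59942626953125, 62.70012664794922)
27 None
33 None
[[0.7367, 0.033], [0.7477, -0.0239], [0.6502, -0.0417], [0.6397, 0.0181]]
```

```bash
python3 - <<'E'
from h import *
q=grasp((.6937,-.003,.158),YB)
if m.get_width()<.058: raise SystemExit("missed")
m.servo_line([*q,.2],rate=.2)
if place(.040,YB)>.0195: raise SystemExit("high")
release();print(m.get_time())
do((.585,-.005),.005,.051)
m.move_to([*CA,.25],rv(0));wrist("pl6")
m.move_to([.38,.419,.2],rv(0));i,pr=wrist("wcov");print(m.get_time())
cv2.imwrite('pics/both2.png',np.hstack([cv2.resize(cv2.imread('pics/pl6.png'),(0,0),fx=.5,fy=.5)[40:200,60:],cv2.imread('pics/wcov.png')[0:160,0:1]][:1]))
a=cv2.imread('pics/pl6.png')[100:340,200:440];b=cv2.imread('pics/wcov.png')[20:340,140:560]
cv2.imwrite('pics/both2.png',np.hstack([cv2.resize(a,(320,320)),b]))
E
```

```text
width 0.06272118859731114 grip 44.510414600372314
f0 [ 0.2  0.2 -1. ]
down to 0.016400000000000005 f [-5.9  3.5 20.4]
112.225
seen [ 1.94000e-02  5.87000e-01  1.43000e-02 -8.62000e-02  9.89966e+01
  6.29241e+01]
width 0.06196714920084014 grip 41.734169125556946
f0 [-0.8 -1.3 -0.1]
down to 0.016400000000000005 f [-5.4  5.3 21.5]
122.3417
125.3417
```

View pics/both2.png

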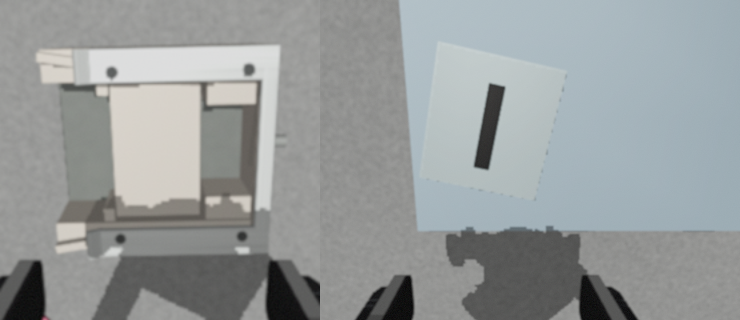

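Left: the third sheet tops the stack, flat in the well. Right: the cover is fully visible, with plate corners in the crop at (438,42), (567,72), (537,201), (421,177) and the rib from (497,85) to (483,168).

```bash
python3 - <<'E'
from h import *
img,pr=wrist()
off=np.array([-180,20])
C=pr(np.array([(438,42),(567,72),(537,201),(421,177)])+off,.006)[:,:2]
Rb=pr(np.array([(488,84),(505,87),(491,169),(475,167)])+off,.034)[:,:2]
print(np.round(C,4).tolist(),np.round(Rb,4).tolist())
# caster-like frame: TL=(+x,+y) TR=(+x,-y)
a,t,res=fit2(np.array([(60,57),(60,-57),(-60,-57),(-60,57)])/1000,C);print("plate",a,t,np.round(res*1e3,1).tolist())
a2,t2,res=fit2(np.array([(35,7),(35,-7),(-35,-7),(-35,7)])/1000,Rb);print("rib",a2,t2,np.round(res*1e3,1).tolist())
E
```

```text
[[0.5137, 0.4687], [0.4901, 0.3571], [0.373, 0.3789], [0.397, 0.4915]] [[0.4786, 0.4257], [0.4763, 0.412], [0.4097, 0.4236], [0.4114, 0.4375]]
plate -0.1985147454430061 [0.4434569 0.4240537] [[0.2, 0.6], [-0.9, 0.7], [-0.4, -1.1], [1.1, -0.2]]
rib -0.17281788403685774 [0.44400737 0.42470859] [[-1.1, 0.1], [-1.0, 0.2], [1.4, -0.2], [0.7, -0.1]]
```

```bash
python3 - <<'E'
from h import *
a=-.193;q=np.array([.4436,.4242])-YB*np.array([-np.sin(a),np.cos(a)])
m.command_gripper(.05);m.move_to([*q,.1],rv(a));m.servo_line([*q,.032],rate=.12)
m.command_gripper(.005,70);print("w",m.get_width(),m.get_grip_force())
if m.get_width()<.01: raise SystemExit
m.servo_line([*q,.2],rate=.2)
u=np.array([-np.sin(CYAW),np.cos(CYAW)])
P=lambda y:CA+u*(y-YB)
m.move_to([*P(.145),.2],rv(CYAW));m.servo_line([*P(.145),.12],rate=.15)
m.servo_line([*P(.126),.0920],rate=.08);m.hold(.15)
f=m.get_contact_force();print(np.round(f,1),m.get_position(),m.get_width(),m.get_time());wrist("cv1")
E
```

```text
w 0.012685867876063184 69.58922266960144
[ 0.4  0.2 -1.1] [ 0.54492498 -0.16429714  0.09163592] 0.012711936479141941 131.9167
```

View pics/cv1.png

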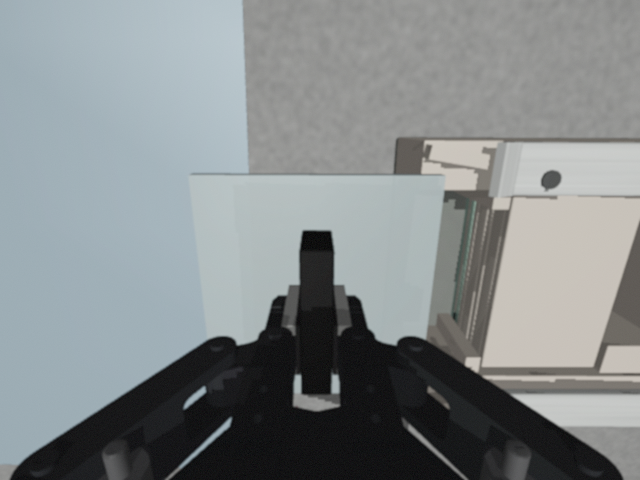

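The cover is square to the mouth, with its leading edge (col 443) at the ledges and no contact yet. I'll slide it in under force watch.

```bash
python3 - <<'E'
from h import *
u=np.array([-np.sin(CYAW),np.cos(CYAW)]);P=lambda y:CA+u*(y-YB)
f0=np.array(m.get_contact_force());y=.126
while y>-.0135:
    y-=.006 if y>-.004 else .002;m.servo_line([*P(y),.0915],rate=.06);f=np.array(m.get_contact_force())-f0
    if np.linalg.norm(f)>15: break
print(y,np.round(f,1),np.round(m.get_torque(),2),m.get_position(),P(-.012),m.get_time());wrist("cv2")
E
```

```text
-0.01400000000000004 [-0.1  3.3  5.1] [ 0.6  -0.02 -0.  ] [ 0.54880622 -0.30335332  0.09155928] [ 0.54883916 -0.30209551] 138.4667
```

View pics/cv2.png

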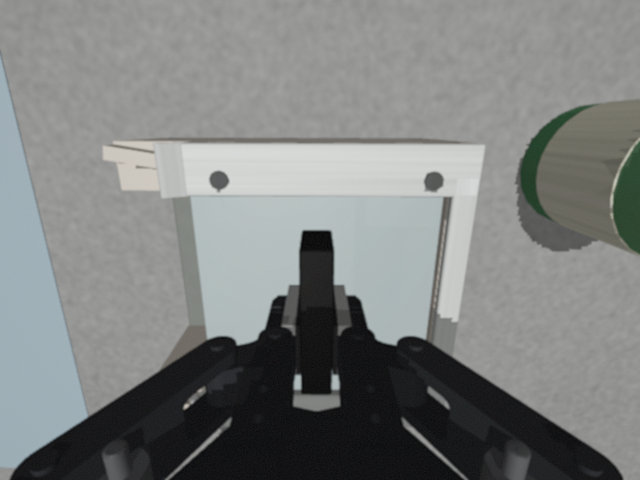

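The cover is in the grooves with its rear edge about flush with the lip ends (col 190), and 3 N of push-back has begun. I'll press it home, release, retreat and check.

```bash
python3 - <<'E'
from h import *
u=np.array([-np.sin(CYAW),np.cos(CYAW)]);P=lambda y:CA+u*(y-YB)
y=-.014
while y>-.019:
    y-=.0007;m.servo_line([*P(y),.0910],rate=.03);f=np.array(m.get_contact_force())
    if f@[*u,0]>12: break
p=m.get_position();print(y,np.round(f,1),p,(np.array(p[:2])-CA)@u)
m.servo_line([*P(y+.0005),.0905],rate=.03)
m.command_gripper(.04);p=m.get_position();m.servo_line([p[0],p[1],.25],rate=.15)
m.move_to([*CA,.27],rv(0));i,pr=wrist("fin");print(m.get_time())
E
```

```text
-0.0168 [-1.5 12.7 13.5] [ 0.54891028 -0.30433037  0.09151281] -0.015035959726020372
141.6583
```

View pics/fin.png

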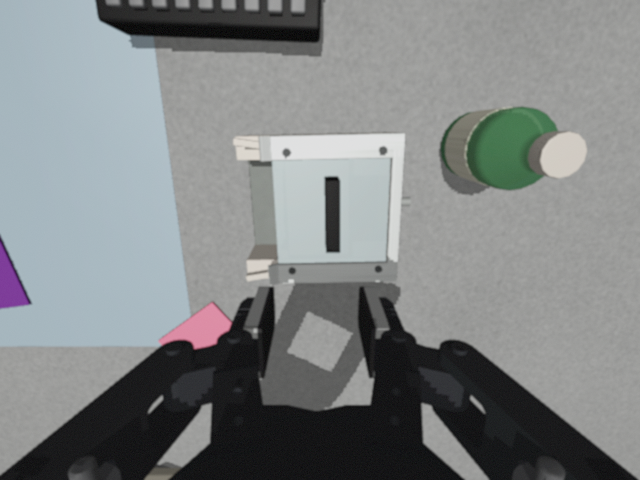

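The cover sits square, its rear edge flush with the lip ends (col 272) and its front against the end wall. Handing in.

```bash
python3 -c "
from rig import manip as m
print(m.sign_off())"
```

```text
the job is handed in; nothing more can be done
None
```

I handed the job in at about 142 s: the cassette and two fillers are stacked in the well with a sheet on each, and the cover is slid home and square; one filler briefly went in out of turn and was taken back out, and no verdict was returned.

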